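# Find the socket for the mould's recessed nut

### The arm

A 6-joint arm with a two-finger parallel gripper is mounted at the origin on the work surface. World frame = base frame: x ahead of the robot, y to its left, z up, the work surface at z = 0. Lengths are in m, angles in rad, forces in N, time in s.
With the tool pointing down it reaches from about 0.25 to 0.775 m from the base axis. Payload 4 kg.
Tool frame: the origin (TCP) lies midway between the tips of the shut fingers; the grasp point (between the pads) lies 19 mm behind it; z points along the fingers, y is the direction in which the jaws open and shut (so a half turn about z gives the same grasp; the last joint's range is limited). The gripper opens to 94 mm and grips with 3 to 60 N. Pads are 16 mm wide; open, the fingers measure 119 mm over their backs; the gripper's body (75 mm by 177 mm) begins 78 mm behind the grasp point.
Start: joints at [-1.425, 0.087, 1.371, -0, 1.684, -0.103], TCP at [0.135, -0.533, 0.206] pointing down, gripper open.
Joint ranges: [-3.1, 3.1], [-0.76, 2.03], [0.27, 2.55], [-1.08, 4.22], [0.17, 2.65], [-2.57, 2.57]. Speed limits (rad/s): [2.79, 2.79, 3.14, 3.14, 3.14, 3.14].

### API

Orientations are given as [roll, pitch, yaw] about the fixed x, y, z axes, in that order (R = Rz(yaw) Ry(pitch) Rx(roll)).
In Python, from bench import robot gives the robot as it stands.
- The arm moves only by the tool drive_tool, never from a script. Its argument "series" is a list that holds one entry, the list of rows, each a list of 7 numbers: the turn, a rotation vector about the tool's x, y, z in rad, then the shift along the tool's x, y, z in cm, then the opening in per cent of the stroke, from 0 (shut) to 100 (fully open). In form: [[[rx, ry, rz, tx, ty, tz, fingers], ...]]. A call has 1 to 20 rows; each row is the pose to reach, as a shift and turn from the pose measured when the call began, along the tool's axes at that moment; what a row does not reach only later rows make up. A row lasts 1/10 s, in which the tool goes at most 50 mm and 8.59 degrees, less where a joint would pass 70% of its speed; a pose out of reach is approached as far as the arm can. A call with a gripper value outside its range is refused whole. The fingers move at their own pace and stop on an object; the grip force is fixed at half the most. Time passes only in rows, so rows that repeat a pose let the fingers close. It gives the time, the measured TCP pose, the force and the opening at its end, in the units of the state.
- robot.get_obs(): the state, without advancing time (a new reading comes with each control period).
- robot.snapshot(name): name is "scene" or "top" or "wrist"; returns a dict with "img" (420x560x3 uint8, blue, green, red), "depth" (420x560 float32, m along the optical axis (not along the pixel's ray), 0 where there is no reading), "vertical_fov" (degrees; the focal length in pixels is half the picture's height over the tangent of half this angle, whatever the lens; pixels are square), "cx", "cy" (the principal point, pixels), "rvec" (rotation vector, rad) and "tvec" (3), from world to camera coordinates, as OpenCV has them. Camera axes: x right, y down, z forward; pixel columns grow to the right and rows downward; lengths in m; the calibration is good to about 2 mm. A picture is of the moment at which its call begins.
- robot.close_job(): hands the job in, once; it reports no verdict.
The state is a dict: "time": time; "joint_positions": joint angles; "qvel": joint speeds; "joint_torque": joint torques, N m; "tool_pos": TCP position; "ee_rot": TCP orientation; "wrist_force": force on the tool from outside, world axes, zero at the start; "wrist_torque": the same for the moment, N m; "width": finger opening in m.
Only numpy, scipy, OpenCV 4.12 (cv2) and the standard library are available. Lean on these libraries where they do the work, as an engineer would, in place of code of your own. Each camera call takes 0.05 s, during which the arm holds its last target.

### The job

Try the sockets from the rack on the recessed hex nut of the mould's middle cell until you find the one that fits, and seat it squarely and fully home over the nut, down to the floor of its well. Stand any socket that does not fit back upright over a stub of the rack, and leave the beaker, bottle and can where they are. Finish while still holding the fitting socket on the nut in a firm grip: do not let go.

Things in the scene. Friction and masses are not known exactly. Their poses are not given: they have to be found in the camera images.
- socket_s_mid (a point): Centre (half-way up, on the axis) of the smallest bare-steel socket, a round cylinder 31 mm in diameter, 70 mm tall, standing mouth down on a rack stub. Upper 44 mm solid, black square on top; in the lower 26 mm a hexagonal mouth, 21.5 mm across flats. z up its axis, foot 35 mm below this point; x is square to a flat of the mouth. About 0.12 kg, varying by 30 %.
- socket_m_mid (a point): Centre (half-way up, on the axis) of the middle-sized bare-steel socket, a round cylinder 38 mm in diameter, 70 mm tall, standing mouth down on a rack stub. Upper 44 mm solid, black square on top; in the lower 26 mm a hexagonal mouth, 27 mm across flats. z up its axis, foot 35 mm below this point; x is square to a flat of the mouth. About 0.18 kg, varying by 30 %.
- socket_l_mid (a point): Centre (half-way up, on the axis) of the largest bare-steel socket, a round cylinder 45 mm in diameter, 70 mm tall, standing mouth down on a rack stub. Upper 44 mm solid, black square on top; in the lower 26 mm a hexagonal mouth, 33 mm across flats. z up its axis, foot 35 mm below this point; x is square to a flat of the mouth. About 0.25 kg, varying by 30 %.
- mould: Three-cell metal mould, fixed: aluminium plate 100 x 290 mm, 15 mm thick, with three steel blocks 76 mm square, tops 45 mm above the bench, in a row along y, 92 mm apart. In each block's top is a round well with a fixed upright hex nut in its middle. Origin: centre of the plate's underside, below the middle cell; z up.
- mould_mouth (a point): Centre of the middle cell's well, level with its rim (45 mm above the bench); z up, y along the row of cells. The well is 14 mm deep. The nut stands on its floor and rises 8 mm above the rim; one pair of its flats is square to x. A matching socket, turned to the flats within about 8 degrees, goes down to the well's floor, its foot 14 mm below the rim.
- mould_nut_top (a point): Centre of the middle nut's top, 8 mm above the rim; its top 4 mm taper like a cone, 2.5 mm narrower all round. The cells' nuts are 19, 24 and 30 mm across flats in wells 35, 42 and 49 mm wide, for the 21.5, 27 and 33 mm sockets; which is in the middle differs from run to run. Too small a socket stops on the nut, foot 5 to 8 mm above the rim; too large a one stops on the rim.
- rack: Socket rack, fixed: grey plastic board 80 x 240 x 20 mm with three black round stubs, 14 mm in diameter and 10 mm tall, 80 mm apart along y. Each stub starts with one socket standing loosely over it, foot on the board, in any order; any socket goes over any stub. Origin: centre of its underside; z up.
- stub1 (a point): Foot of the rack stub at the rack's -y end, on the board's top face, 20 mm above the bench; z up, y along the row.
- stub2 (a point): Foot of the rack stub in the middle, on the board's top face, 20 mm above the bench; z up, y along the row.
- stub3 (a point): Foot of the rack stub at the rack's +y end, on the board's top face, 20 mm above the bench; z up, y along the row.
- beaker: Bystander: empty glass beaker, 70 mm in diameter, 90 mm tall; origin at the centre of its underside.
- wash_bottle: Bystander: clear plastic bottle with white cap, 66 mm in diameter, 170 mm tall; origin at the centre of its underside.
- sample_can: Bystander: small aluminium can, 52 mm in diameter, 60 mm tall; origin at the centre of its underside.

How it is judged:
At the end, for the whole second after the job is handed in: One socket gripped (over 3 N), at rest on the middle nut: foot 10 mm or more below the rim, within 5 mm of centre, upright within 0.08 rad. The other two stand on the rack, released: within 13 mm of a stub's axis, within 4 mm of standing height, upright within 0.08 rad (((z of socket_s_mid in the frame of mould_mouth below 0.025 m and horizontal distance between socket_s_mid and mould_mouth below 0.005 m and angle between each of socket_s_mid, socket_m_mid, socket_l_mid's own z axis and vertical below 0.08 rad and linear speed of socket_s below 0.02 m/s and contact force between the fingers and socket_s above 3 N and (horizontal distance between socket_m_mid and stub1 below 0.013 m or horizontal distance between socket_m_mid and stub2 below 0.013 m or horizontal distance between socket_m_mid and stub3 below 0.013 m) and height (world z) of socket_m_mid between 0.051 and 0.059 m and contact force between the fingers and socket_m below 0.5 N and (horizontal distance between socket_l_mid and stub1 below 0.013 m or horizontal distance between socket_l_mid and stub2 below 0.013 m or horizontal distance between socket_l_mid and stub3 below 0.013 m) and height (world z) of socket_l_mid between 0.051 and 0.059 m and contact force between the fingers and socket_l below 0.5 N) or (z of socket_m_mid in the frame of mould_mouth below 0.025 m and horizontal distance between socket_m_mid and mould_mouth below 0.005 m and angle between each of socket_m_mid, socket_s_mid, socket_l_mid's own z axis and vertical below 0.08 rad and linear speed of socket_m below 0.02 m/s and contact force between the fingers and socket_m above 3 N and (horizontal distance between socket_s_mid and stub1 below 0.013 m or horizontal distance between socket_s_mid and stub2 below 0.013 m or horizontal distance between socket_s_mid and stub3 below 0.013 m) and height (world z) of socket_s_mid between 0.051 and 0.059 m and contact force between the fingers and socket_s below 0.5 N and (horizontal distance between socket_l_mid and stub1 below 0.013 m or horizontal distance between socket_l_mid and stub2 below 0.013 m or horizontal distance between socket_l_mid and stub3 below 0.013 m) and height (world z) of socket_l_mid between 0.051 and 0.059 m and contact force between the fingers and socket_l below 0.5 N) or (z of socket_l_mid in the frame of mould_mouth below 0.025 m and horizontal distance between socket_l_mid and mould_mouth below 0.005 m and angle between each of socket_l_mid, socket_s_mid, socket_m_mid's own z axis and vertical below 0.08 rad and linear speed of socket_l below 0.02 m/s and contact force between the fingers and socket_l above 3 N and (horizontal distance between socket_s_mid and stub1 below 0.013 m or horizontal distance between socket_s_mid and stub2 below 0.013 m or horizontal distance between socket_s_mid and stub3 below 0.013 m) and height (world z) of socket_s_mid between 0.051 and 0.059 m and contact force between the fingers and socket_s below 0.5 N and (horizontal distance between socket_m_mid and stub1 below 0.013 m or horizontal distance between socket_m_mid and stub2 below 0.013 m or horizontal distance between socket_m_mid and stub3 below 0.013 m) and height (world z) of socket_m_mid between 0.051 and 0.059 m and contact force between the fingers and socket_m below 0.5 N))); the arm keeps its last pose, push and grip.
It fails at once if the beaker was pushed more than 30 mm or tipped (distance of beaker from where it was at the start of the episode above 0.03 m or angle between beaker's own z axis and vertical above 0.35 rad).
It fails at once if the wash bottle was pushed more than 30 mm or tipped (distance of wash_bottle from where it was at the start of the episode above 0.03 m or angle between wash_bottle's own z axis and vertical above 0.35 rad).
It fails at once if the sample can was pushed more than 30 mm or tipped (distance of sample_can from where it was at the start of the episode above 0.03 m or angle between sample_can's own z axis and vertical above 0.35 rad).
It also fails if it takes over 64 s, if anything falls off the work surface, if the arm or the gripper's body presses on something with over 40 N, if the wrist force passes 120 N, or if a joint passes its speed limit or range.

## Working session

There is one attempt and no reset: what is moved stays moved. The work goes in short steps, Python scripts to look and compute and a tool call to move; the robot and the scene stay as the last step left them, time stands still between calls to the robot, and variables do not carry over. Pictures are saved under pics/ and viewed, and the job is handed in when it is done.

Besides the shell and the picture viewer there is one more tool, called after "Request:" in YAML: its name, and indented under it one key for each argument. drive_tool: Moves the arm, as the interface text tells. Its arguments: {"type":"object","properties":{"series":{"type":"array","items":{"type":"array","items":{"type":"array","items":{"type":"number"}}}}},"required":["series"]}

```bash
mkdir -p pics; ls; python3 - <<'E'
from bench import robot
import cv2
print(robot.get_obs())
for n in ("scene","top","wrist"):
    s=robot.snapshot(n); cv2.imwrite(f"pics/a_{n}.png",s["img"]); print(n,s["vertical_fov"],s["cx"],s["cy"],s["rvec"],s["tvec"])
E
```

```text
pics
{'time': 0.0, 'joint_positions': array([-1.42512043e+00,  8.79350256e-02,  1.37221458e+00, -3.90134790e-05,
        1.68357565e+00, -1.03107263e-01]), 'qvel': array([ 0.0010283 ,  0.0012887 , -0.00066859,  0.00275051, -0.00156325,
       -0.00046093]), 'joint_torque': array([ 5.97595645e-04, -3.40181530e+01, -3.02422607e+01,  7.18833972e-02,
        3.30203294e-02, -1.78726227e-04]), 'tool_pos': array([ 0.1353245 , -0.5325441 ,  0.20433521]), 'ee_rot': array([-3.13946739e+00, -1.80927917e-04,  2.48778619e-01]), 'wrist_force': array([ 0.27608836,  0.47212569, -0.49987238]), 'wrist_torque': array([-0.00546753, -0.00713912,  0.04062004]), 'width': 0.09370260338514073}
scene 54.33395026436433 279.61182601587444 206.01111559706317 [ 1.05873977  2.58285195 -0.82501161] [ 0.43498292 -0.28948306  0.98793832]
top 47.66130276648619 276.6638003429357 217.3680014596241 [ 2.13833759 -2.10626977  0.18767363] [-0.01372233  0.57333615  0.88959232]
wrist 70.19353691714333 278.75257893722124 207.61619954654762 [-2.33015186  1.81096376  0.21474011] [-0.54897487 -0.02470197  0.38989375]
```

View pics/a_scene.png

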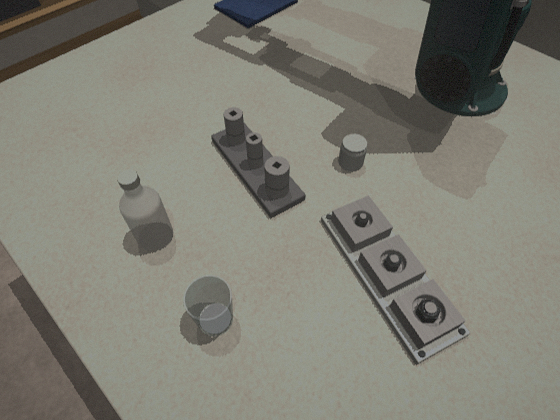

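View pics/a_top.png

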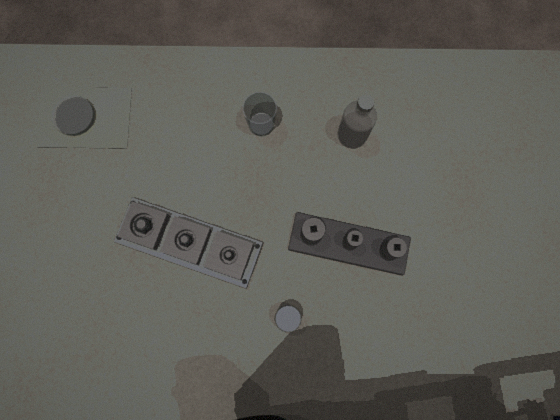

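View pics/a_wrist.png

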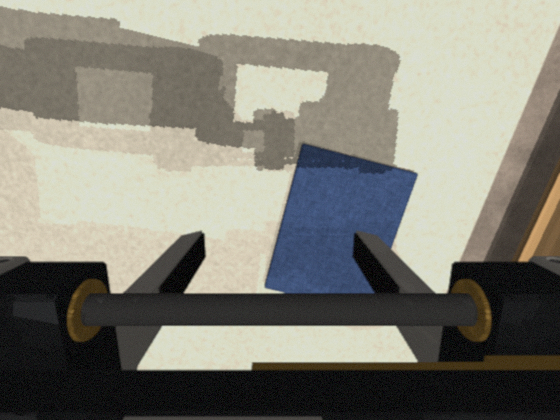

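The top view shows the rack with L at (313,230), S at (354,238) and M at (397,247). The mould cells, left to right, are large, medium and small, and the middle well is at (186,240). I'll measure these now, using the top and scene views together.

```bash
cat > h.py <<'E'
from bench import robot
import cv2, numpy as np
class Cam:
    def __init__(s,n):
        s.s=robot.snapshot(n); d=s.s; s.img=d["img"]; s.depth=d["depth"]
        s.f=s.img.shape[0]/2/np.tan(np.radians(d["vertical_fov"]/2)); s.cx,s.cy=d["cx"],d["cy"]
        s.R=cv2.Rodrigues(np.array(d["rvec"],float))[0]; s.t=np.array(d["tvec"],float); s.c=-s.R.T@s.t
    def ray(s,u,v):
        r=s.R.T@np.array([(u-s.cx)/s.f,(v-s.cy)/s.f,1]); return r
    def plane(s,u,v,z):
        r=s.ray(u,v); return s.c+r*(z-s.c[2])/r[2]
    def pt(s,u,v):
        return s.c+s.ray(u,v)*s.depth[int(round(v)),int(round(u))]
    def proj(s,p):
        q=s.R@np.asarray(p)+s.t; return np.array([s.cx+s.f*q[0]/q[2],s.cy+s.f*q[1]/q[2]])
def tri(a,pa,b,pb):
    ra,rb=a.ray(*pa),b.ray(*pb); ra/=np.linalg.norm(ra); rb/=np.linalg.norm(rb)
    k=np.linalg.lstsq(np.c_[ra,-rb],b.c-a.c,rcond=None)[0]
    A=a.c+k[0]*ra;B=b.c+k[1]*rb; return (A+B)/2,np.linalg.norm(A-B)
def dark(c,u,v,r,th):
    g=cv2.cvtColor(c.img,cv2.COLOR_BGR2GRAY); u,v=int(u),int(v)
    w=g[v-r:v+r+1,u-r:u+r+1]; m=(w<th).astype(np.uint8)
    n,l,st,ce=cv2.connectedComponentsWithStats(m)
    return [(round(ce[i][0]+u-r,2),round(ce[i][1]+v-r,2),int(st[i][4])) for i in range(1,n) if st[i][4]>8]
E
python3 - <<'E'
from h import *
T=Cam("top");S=Cam("scene")
for i,(u,v) in enumerate([(313,230),(354,238),(397,247)]): print("top",dark(T,u,v,8,50), T.pt(u+8,v), T.pt(u,v))
for u,v in [(277,164),(253,138),(233,113)]: print("scene",dark(S,u,v,8,50),S.pt(u,v))
for n,c,us in (("top",T,[(65,180,290,300)][0]),("scene",S,(200,90,480,370)),("rack",T,(280,200,420,285))):
    x0,y0,x1,y1=us; k=3 if n!="rack" else 5
    cv2.imwrite(f"pics/b_{n}.png",cv2.convertScaleAbs(cv2.resize(c.img[y0:y1,x0:x1],None,fx=k if n!="scene" else 2,fy=k if n!="scene" else 2,interpolation=cv2.INTER_CUBIC),alpha=1.5))
E
```

```text
top [(np.float64(313.16), np.float64(228.45), 38)] [ 0.54360493 -0.08966961  0.08924499] [ 0.54350302 -0.07458503  0.08848123]
top [(np.float64(348.33), np.float64(239.92), 48), (np.float64(354.97), np.float64(237.66), 38)] [ 0.52891934 -0.16627971  0.09308773] [ 0.52900563 -0.15160594  0.09092739]
top [(np.float64(396.74), np.float64(246.69), 39)] [ 0.51413715 -0.24849039  0.0849724 ] [ 0.51346052 -0.23251978  0.08857375]
scene [(np.float64(276.38), np.float64(164.65), 26)] [ 0.5430875  -0.07506146  0.08987767]
scene [(np.float64(253.29), np.float64(137.29), 21)] [ 0.52940918 -0.15312357  0.08878348]
scene [(np.float64(232.65), np.float64(112.94), 17)] [ 0.51114137 -0.23133034  0.0885851 ]
```

View pics/b_top.png

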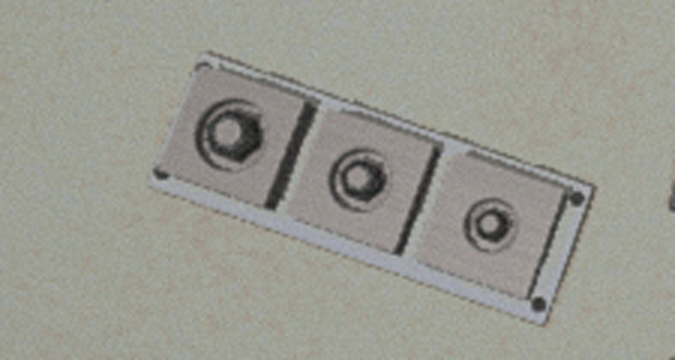

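View pics/b_scene.png

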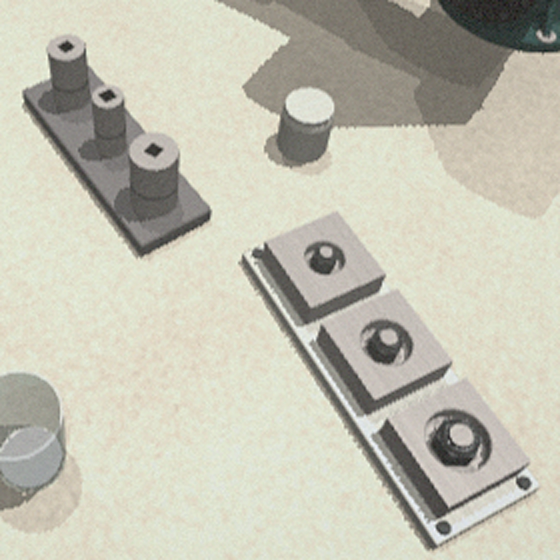

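View pics/b_rack.png

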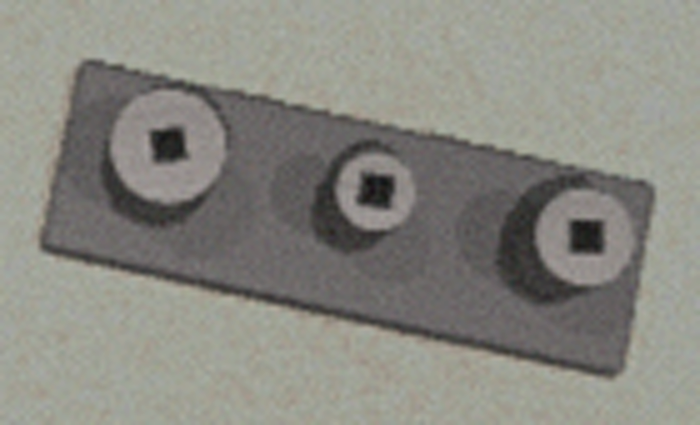

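The wells and nuts show that the middle cell has the medium nut, so M (the -y stub) should fit. Next I'll get the geometry and move the wrist camera over the socket.

```bash
python3 - <<'E'
from h import *
T=Cam("top");S=Cam("scene");np.set_printoptions(precision=4,suppress=True)
st=[(313.16,228.45),(354.97,237.66),(396.74,246.69)];ss=[(276.38,164.65),(253.29,137.29),(232.65,112.94)]
for a,b in zip(st,ss): print(tri(T,a,S,b), T.plane(*a,.09),S.plane(*b,.09))
# mould: nut tops / plate corners (full-res px from crops)
nt=[(65+232/3,180+131/3),(65+360/3,180+179/3),(65+490/3,180+224/3)]
ns=[(200+461/2,90+435/2),(200+388/2,90+338/2),(200+326/2,90+253/2)]
for a,b in zip(nt,ns): print("nut",tri(T,a,S,b),T.plane(*a,.053),S.plane(*b,.053))
# plate outline in top view corners
c=[(208,52),(595,186),(545,325),(150,184)]
P=[T.plane(65+x/3,180+y/3,.015) for x,y in c]; print(np.array(P), np.mean(P,0))
for a,b in ((0,1),(3,2)): d=P[a]-P[b]; print(np.degrees(np.arctan2(d[1],d[0])),np.linalg.norm(d))
o=robot.get_obs(); W=Cam("wrist")
import scipy.spatial.transform as t
R=t.Rotation.from_euler("xyz",o["ee_rot"]).as_matrix()
print("cam in tool",R.T@(W.c-o["tool_pos"]), "axes",R.T@W.R.T)
# bystanders
for u,v in((261,108),(357,120),(288,312)): print(T.pt(u,v))
E
```

```text
(array([ 0.5458, -0.0744,  0.091 ]), np.float64(0.0008049084417606188)) [ 0.5462 -0.0748  0.09  ] [ 0.545  -0.0747  0.09  ]
(array([ 0.5293, -0.153 ,  0.0908]), np.float64(0.0010879526890678448)) [ 0.5298 -0.1536  0.09  ] [ 0.5286 -0.1532  0.09  ]
(array([ 0.5132, -0.2309,  0.0906]), np.float64(0.0016473215846033484)) [ 0.5139 -0.2317  0.09  ] [ 0.5125 -0.2306  0.09  ]
nut (array([0.5563, 0.2627, 0.0523]), np.float64(0.004045439247357658)) [0.5569 0.2606 0.053 ] [0.5556 0.2645 0.053 ]
nut (array([0.5263, 0.1762, 0.0492]), np.float64(0.002180554412767131)) [0.5262 0.1744 0.053 ] [0.528  0.1778 0.053 ]
nut (array([0.4977, 0.0894, 0.0504]), np.float64(0.0021119650188901485)) [0.4979 0.0882 0.053 ] [0.4988 0.0911 0.053 ]
[[0.6185 0.2922 0.015 ]
 [0.5289 0.0217 0.015 ]
 [0.4347 0.0532 0.015 ]
 [0.5257 0.3254 0.015 ]] [0.527  0.1731 0.015 ]
71.66360992175548 0.28499902959119183
71.50693302028277 0.2869820955364026
cam in tool [ 0.0663 -0.0001 -0.1794] axes [[ 0.0004 -0.9729 -0.2313]
 [ 1.      0.0004 -0.0001]
 [ 0.0002 -0.2313  0.9729]]
[0.816  0.0323 0.0233]
[ 0.7504 -0.1552  0.1245]
[ 0.39   -0.0294  0.0607]
```

Request:
drive_tool:
  series:
    - [[0, 0, -1.116, 44.1, -19.9, 0, 100], [0, 0, -1.116, 44.1, -19.9, 0, 100], [0, 0, -1.116, 44.1, -19.9, 0, 100], [0, 0, -1.116, 44.1, -19.9, 0, 100], [0, 0, -1.116, 44.1, -19.9, 0, 100], [0, 0, -1.116, 44.1, -19.9, 0, 100], [0, 0, -1.116, 44.1, -19.9, 0, 100], [0, 0, -1.116, 44.1, -19.9, 0, 100], [0, 0, -1.116, 44.1, -19.9, 0, 100], [0, 0, -1.116, 44.1, -19.9, 0, 100], [0, 0, -1.116, 44.1, -19.9, 0, 100], [0, 0, -1.116, 44.1, -19.9, 0, 100], [0, 0, -1.116, 44.1, -19.9, 0, 100]]

```text
time: 1.7
tool_pos: [0.5131, -0.2323, 0.2054]
ee_rot: [-3.141, 0.0, 1.364]
wrist_force: [0.0, 0.3, -0.0]
width: 0.0941
```

```bash
python3 - <<'E'
from h import *
W=Cam("wrist"); cv2.imwrite("pics/c_wrist.png",W.img); np.savez("w1.npz",img=W.img,R=W.R,t=W.t)
o=robot.get_obs(); print(o["tool_pos"],o["ee_rot"],o["width"],o["time"])
E
```

```text
[ 0.51300464 -0.23252231  0.20551756] [-3.14142666e+00  1.70520795e-04  1.36307110e+00] 0.09358920247148837 1.75
```

View pics/c_wrist.png

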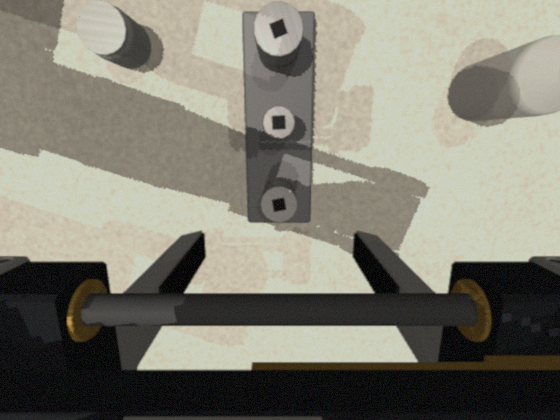

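The wrist view shows M's square at (279,205), S at (279,122) and L at (279,28), with the row straight up the image. I'll measure M's square angle and height.

```bash
python3 - <<'E'
from h import *
np.set_printoptions(precision=4,suppress=True)
W=Cam("wrist")
g=cv2.resize(cv2.cvtColor(W.img,cv2.COLOR_BGR2GRAY),None,fx=8,fy=8,interpolation=cv2.INTER_CUBIC)
for u,v in((279,205),(279,122),(279,28)):
    r=11; x0,y0=(u-r)*8,(v-r)*8
    w=cv2.GaussianBlur(g[y0:y0+16*r,x0:x0+16*r],(0,0),4)
    m=(w<70).astype(np.uint8); n,l,st,ce=cv2.connectedComponentsWithStats(m)
    i=l[8*r,8*r]; 
    cn=max(cv2.findContours((l==i).astype(np.uint8),0,2)[0],key=cv2.contourArea)
    re=cv2.minAreaRect(cn); b=(cv2.boxPoints(re)+[x0,y0])/8-.44
    P=np.array([W.plane(*q,.09) for q in b]); e=P[1]-P[0]
    c=ce[i]/8+[x0/8,y0/8]-.44; print(c,W.plane(*c,.09),W.pt(*c),"edges",[np.linalg.norm(P[k]-P[k-1]) for k in range(4)],"ang mod90",np.degrees(np.arctan2(e[1],e[0]))%90)
    print("tri w top", )
s=W.img[170:240,240:320]; cv2.imwrite("pics/d.png",cv2.resize(s,None,fx=7,fy=7,interpolation=cv2.INTER_CUBIC))
T=Cam("top")
print(tri(W,(279,205),T,(396.74,246.69)))
E
```

```text
[278.6153 204.0165] [ 0.5125 -0.2322  0.09  ] [ 0.5125 -0.2321  0.0903] edges [np.float64(0.012425836735942632), np.float64(0.012360599985151117), np.float64(0.012405290327893063), np.float64(0.0124775413790923)] ang mod90 87.76168690707034
tri w top
[278.4154 121.777 ] [ 0.5288 -0.1538  0.09  ] [ 0.5288 -0.1539  0.0904] edges [np.float64(0.01108905439866228), np.float64(0.010727353307589043), np.float64(0.011085429857991814), np.float64(0.010824884905022099)] ang mod90 80.55897948267254
tri w top
[278.1532  27.8341] [ 0.5451 -0.0753  0.09  ] [ 0.545  -0.0756  0.0908] edges [np.float64(0.011656852252989663), np.float64(0.011030506349317912), np.float64(0.011629334695630997), np.float64(0.01113301029385778)] ang mod90 6.023097492857291
tri w top
(array([ 0.513 , -0.2311,  0.0959]), np.float64(0.0016750739357582858))
```

View pics/d.png

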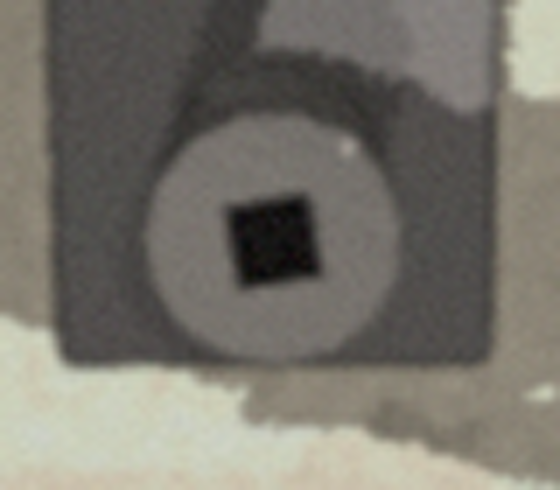

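Request:
drive_tool:
  series:
    - [[0, 0, 0, 0.05, 0, 6, 100], [0, 0, 0, 0.05, 0, 12, 100], [0, 0, 0, 0.05, 0, 16, 100], [0, 0, 0, 0.05, 0, 16, 100], [0, 0, 0, 0.05, 0, 16, 100], [0, 0, 0, 0.05, 0, 16, 100], [0, 0, 0, 0.05, 0, 16, 0], [0, 0, 0, 0.05, 0, 16, 0], [0, 0, 0, 0.05, 0, 16, 0], [0, 0, 0, 0.05, 0, 16, 0], [0, 0, 0, 0.05, 0, 16, 0], [0, 0, 0, 0.05, 0, 16, 0], [0, 0, 0, 0.05, 0, 16, 0], [0, 0, 0, 0.05, 0, 16, 0]]

```text
time: 3.25
tool_pos: [0.513, -0.2321, 0.0455]
ee_rot: [-3.141, -0.0, 1.363]
wrist_force: [-0.2, -0.1, 0.5]
width: 0.0375
```

Request:
drive_tool:
  series:
    - [[0, 0, 0, 0, 0, -2, 0], [0, 0, 0, 0, 0, -5, 0], [0, 0, 0, 0, 0, -10, 0], [0, 0, 0, 0, 0, -15.5, 0], [0, 0, 0, 0, 0, -15.5, 0], [0, 0, 0.1, 5, -1, -15.5, 0], [0, 0, 0.283, 33.2, -7.8, -15.5, 0], [0, 0, 0.283, 33.2, -7.8, -15.5, 0], [0, 0, 0.283, 33.2, -7.8, -15.5, 0], [0, 0, 0.283, 33.2, -7.8, -15.5, 0], [0, 0, 0.283, 33.2, -7.8, -15.5, 0], [0, 0, 0.283, 33.2, -7.8, -15.5, 0], [0, 0, 0.283, 33.2, -7.8, -15.5, 0], [0, 0, 0.283, 33.2, -7.8, -15.5, 0], [0, 0, 0.283, 33.2, -7.8, -15.5, 0], [0, 0, 0.283, 33.2, -7.8, -15.5, 0]]

```text
time: 4.85
tool_pos: [0.5054, 0.1074, 0.2]
ee_rot: [-3.141, 0.001, 1.077]
wrist_force: [-1.3, 0.1, -1.4]
width: 0.0379
```

```bash
python3 - <<'E'
from h import *
for n in("wrist","scene"):
    W=Cam(n); cv2.imwrite(f"pics/e_{n}.png",W.img)
o=robot.get_obs(); print(o["tool_pos"],o["ee_rot"],o["width"],o["wrist_force"])
E
```

```text
[0.50549377 0.10752966 0.20036606] [-3.14131356e+00  3.03664662e-04  1.07737389e+00] 0.0376319003211808 [-0.94065963  0.73024174 -2.27450626]
```

View pics/e_wrist.png

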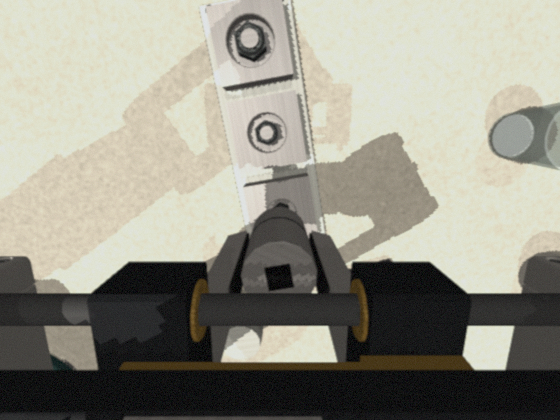

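View pics/e_scene.png

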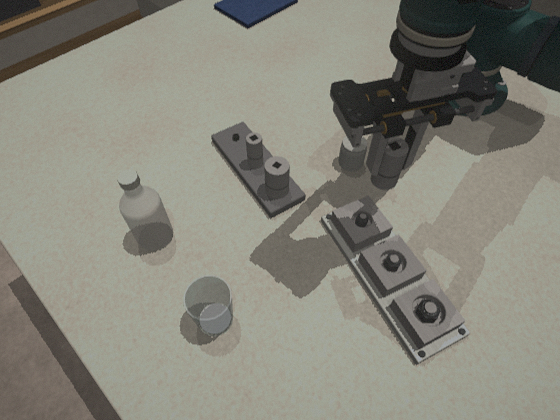

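Socket M is held in the jaws, with its square at (279,277). The middle cell's well and nut are unobstructed at (266,132). I'll measure both.

```bash
python3 - <<'E'
from h import *
np.set_printoptions(precision=4,suppress=True)
W=Cam("wrist")
a=cv2.resize(W.img[70:200,210:330],None,fx=6,fy=6,interpolation=cv2.INTER_CUBIC); b=cv2.resize(W.img[225:310,235:325],None,fx=6,fy=6,interpolation=cv2.INTER_CUBIC)
cv2.imwrite("pics/f1.png",a[:590]);cv2.imwrite("pics/f2.png",b)
g=cv2.resize(cv2.cvtColor(W.img,cv2.COLOR_BGR2GRAY),None,fx=8,fy=8,interpolation=cv2.INTER_CUBIC)
for u,v,r,th in((278,277,18,45),):
    x0,y0=(u-r)*8,(v-r)*8
    w=cv2.GaussianBlur(g[y0:y0+16*r,x0:x0+16*r],(0,0),4)
    l=cv2.connectedComponents((w<th).astype(np.uint8))[1]; i=l[8*r,8*r]
    cn=max(cv2.findContours((l==i).astype(np.uint8),0,2)[0],key=cv2.contourArea)
    re=cv2.minAreaRect(cn); bx=(cv2.boxPoints(re)+[x0,y0])/8-.44
    ap=cv2.approxPolyDP(cn,20,True)[:,0]; apx=(ap+[x0,y0])/8-.44
    z=.2004+.044
    for q in (bx,apx):
        P=np.array([W.plane(*p,z) for p in q]); print(q,P.mean(0))
        for k in range(len(P)):
            e=P[k]-P[k-1]; print(np.linalg.norm(e),np.degrees(np.arctan2(e[1],e[0]))%90)
E
```

```text
[[264.108  267.6086]
 [289.1678 263.2121]
 [293.2732 286.6125]
 [268.2133 291.009 ]] [0.5046 0.107  0.2444]
0.01274161504097251 70.34650887965364
0.012449367422189134 72.44876603316817
0.012687567390069808 71.46553034740414
0.012699140453365142 72.66235453121652
[[288.56  264.06 ]
 [264.685 267.935]
 [269.06  290.06 ]
 [292.81  286.185]] [0.5047 0.107  0.2444]
0.01203115779340699 72.29182548688195
0.011836990609765553 71.66889771105218
0.012080738964319104 71.5219971370031
0.011998871461773844 71.90885908480017
```

View pics/f1.png

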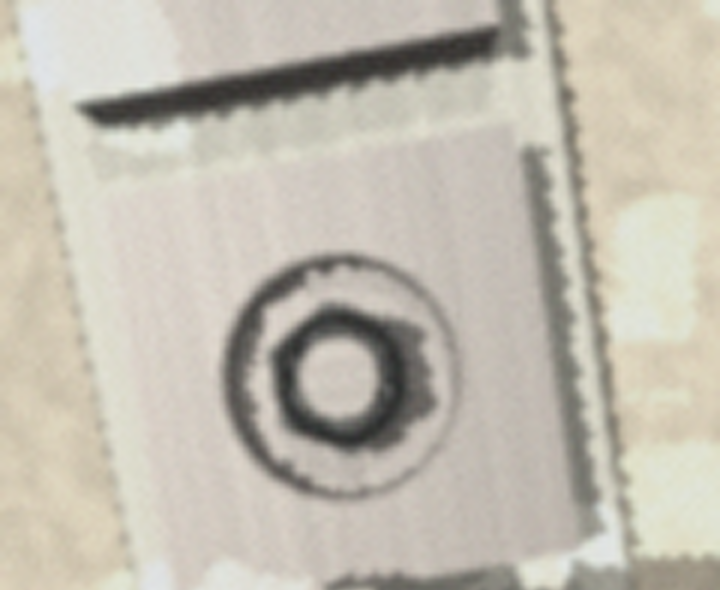

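View pics/f2.png

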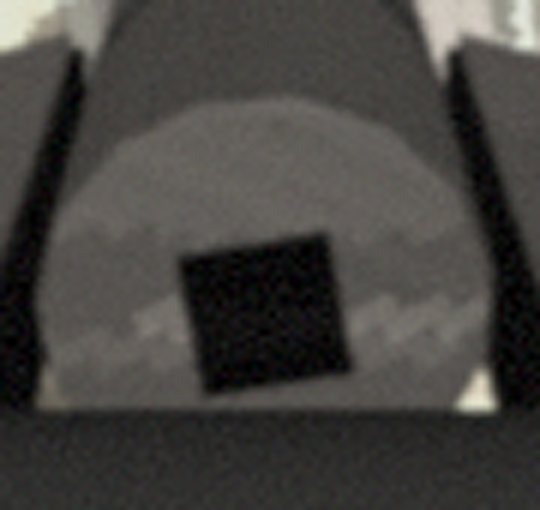

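```bash
python3 - <<'E'
from h import *
np.set_printoptions(precision=4,suppress=True)
W=Cam("wrist");T=Cam("top")
f=lambda x,y:(210+x/6-.42,70+y/6-.42)
print("well",W.plane(*f(341,375),.045),W.pt(*f(340,290)),W.pt(*f(341,525)))
print("nut",W.plane(*f(340,377),.053),W.pt(*f(340,377)),W.plane(*f(222,375),.045)-W.plane(*f(460,375),.045))
for a,b,z in(((80,103),(495,27),.045),((105,200),(515,125),.045),((105,200),(155,560),.045)):
    d=W.plane(*f(*a),z)-W.plane(*f(*b),z); print(np.degrees(np.arctan2(d[1],d[0]))%90,np.linalg.norm(d))
c=W.plane(*f(341,375),.045)
print("tri",tri(W,f(340,377),T,(65+360/3,180+179/3)),tri(W,f(341,375),T,(184.4,240)),T.proj(c))
# ellipse fit of dark ring outer contour
g=cv2.GaussianBlur(cv2.cvtColor(cv2.resize(W.img[70:200,210:330],None,fx=6,fy=6,interpolation=cv2.INTER_CUBIC),cv2.COLOR_BGR2GRAY),(0,0),3)
th=cv2.inRange(g,0,165)[215:535,190:490]
cn=max(cv2.findContours(th,0,2)[0],key=cv2.contourArea); e=cv2.fitEllipse(cv2.convexHull(cn)); print(e)
x,y=e[0]; print(W.plane(*f(x+190,y+215),.045))
E
```

```text
well [0.5271 0.177  0.045 ] [0.5339 0.1908 0.0328] [0.5142 0.1535 0.0453]
nut [0.527  0.1765 0.053 ] [0.527  0.1765 0.0536] [-0.038   0.0204  0.    ]
71.44116102327226 0.0735822556070851
71.546746493011 0.07354974864459922
67.83361850839509 0.06366697223343729
tri (array([0.527 , 0.1765, 0.0445]), np.float64(0.0008648532616863052)) (array([0.5269, 0.1772, 0.0444]), np.float64(0.0005126927548069532)) [184.5357 239.765 ]
((163.46343994140625, 164.60708618164062), (159.6356658935547, 177.9132080078125), 94.47384643554688)
[0.5287 0.1752 0.045 ]
```

Request:
drive_tool:
  series:
    - [[0, 0, 0, 4, -0.7, 0, 0], [0, 0, 0, 7.2, -1.3, 0, 0], [0, 0, 0, 7.2, -1.3, 4, 0], [0, 0, 0, 7.2, -1.3, 8, 0], [0, 0, 0, 7.2, -1.3, 10.4, 0], [0, 0, 0, 7.2, -1.3, 10.4, 0], [0, 0, 0, 7.2, -1.3, 10.4, 0]]

```text
time: 5.8
tool_pos: [0.5283, 0.1775, 0.097]
ee_rot: [-3.142, -0.0, 1.078]
wrist_force: [-0.3, 0.5, -1.2]
width: 0.0375
```

```bash
python3 - <<'E'
from h import *
np.set_printoptions(precision=4,suppress=True)
o=robot.get_obs(); print(o["tool_pos"],o["ee_rot"],o["width"],o["wrist_force"])
W=Cam("wrist");S=Cam("scene")
print(W.c)
z=o["tool_pos"][2]+.044
g=cv2.resize(cv2.cvtColor(W.img,cv2.COLOR_BGR2GRAY),None,fx=8,fy=8,interpolation=cv2.INTER_CUBIC)
u,v,r,th=278,277,18,45
x0,y0=(u-r)*8,(v-r)*8
w=cv2.GaussianBlur(g[y0:y0+16*r,x0:x0+16*r],(0,0),4)
l,=[cv2.connectedComponents((w<th).astype(np.uint8))[1]]; i=l[8*r,8*r]
cn=max(cv2.findContours((l==i).astype(np.uint8),0,2)[0],key=cv2.contourArea)
q=(cv2.approxPolyDP(cn,20,True)[:,0]+[x0,y0])/8-.44
print(np.mean([W.plane(*p,z) for p in q],0))
cv2.imwrite("pics/g.png",cv2.resize(S.img[170:330,310:480],None,fx=3.5,fy=3.5,interpolation=cv2.INTER_CUBIC))
E
```

```text
[0.5283 0.1775 0.097 ] [-3.1415 -0.0001  1.0778] 0.03747870409188876 [-0.2689  0.5438 -1.1946]
[0.5594 0.2364 0.2764]
[0.5275 0.177  0.141 ]
```

View pics/g.png

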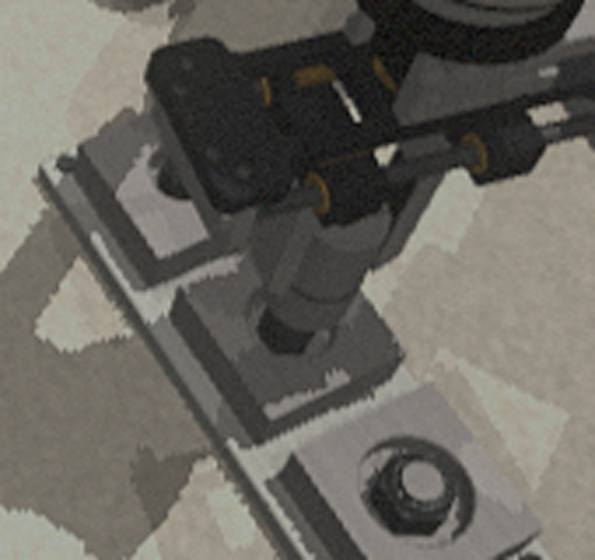

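Socket M is held above the middle nut. I'll lower it in small steps.

Request:
drive_tool:
  series:
    - [[0, 0, 0, 0, -0.04, 1, 0], [0, 0, 0, 0, -0.04, 1.6, 0], [0, 0, 0, 0, -0.04, 2, 0], [0, 0, 0, 0, -0.04, 2.3, 0], [0, 0, 0, 0, -0.04, 2.5, 0], [0, 0, 0, 0, -0.04, 2.5, 0]]

```text
time: 6.5
tool_pos: [0.529, 0.1777, 0.0744]
ee_rot: [3.139, -0.002, 1.078]
wrist_force: [-2.4, -1.1, 1.1]
width: 0.0376
```

Request:
drive_tool:
  series:
    - [[0, 0, 0, 0, 0, 0.3, 0], [0, 0, 0, 0, 0, 0.5, 0], [0, 0, 0, 0, 0, 0.7, 0], [0, 0, 0, 0, 0, 0.7, 0], [0, 0, 0, 0, 0, 0.7, 0]]

```text
time: 7.0
tool_pos: [0.5285, 0.1774, 0.0664]
ee_rot: [3.14, -0.0, 1.078]
wrist_force: [-2.1, -1.7, -1.6]
width: 0.0374
```

```bash
python3 - <<'E'
from h import *
np.set_printoptions(precision=4,suppress=True)
o=robot.get_obs(); print(o["tool_pos"],o["ee_rot"],o["width"],o["wrist_force"],o["wrist_torque"])
W=Cam("wrist");S=Cam("scene")
cv2.imwrite("pics/h1.png",W.img)
cv2.imwrite("pics/h.png",cv2.resize(S.img[170:330,310:480],None,fx=3.5,fy=3.5,interpolation=cv2.INTER_CUBIC))
E
```

```text
[0.5285 0.1774 0.0664] [ 3.14   -0.0004  1.0778] 0.03743861722921391 [-2.1167 -1.6663 -1.5626] [-0.5529  0.3971 -0.0368]
```

View pics/h.png

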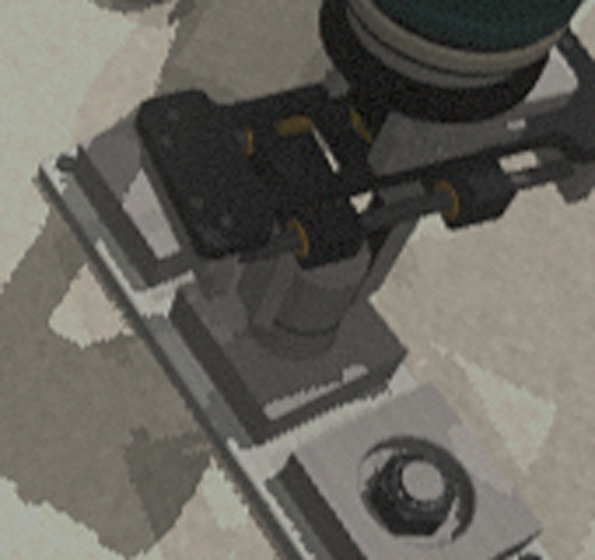

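View pics/h1.png

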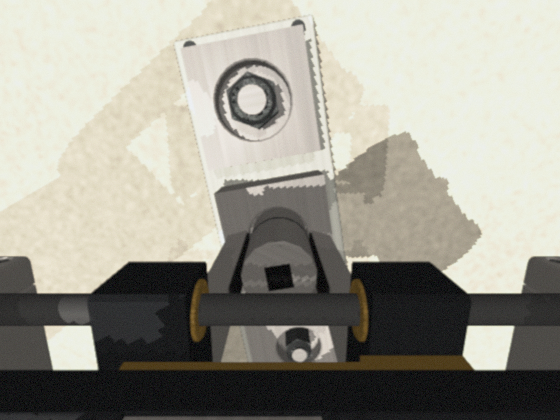

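The socket has passed over the nut and its foot is below the rim. I'll ease off the side force and keep lowering it to the floor.

Request:
drive_tool:
  series:
    - [[0, 0, 0, -0.05, -0.02, 0.2, 0], [0, 0, 0, -0.08, -0.03, 0.4, 0], [0, 0, 0, -0.08, -0.03, 0.6, 0], [0, 0, 0, -0.08, -0.03, 0.8, 0], [0, 0, 0, -0.08, -0.03, 1.0, 0], [0, 0, 0, -0.08, -0.03, 1.05, 0], [0, 0, 0, -0.08, -0.03, 1.05, 0], [0, 0, 0, -0.08, -0.03, 1.05, 0], [0, 0, 0, -0.08, -0.03, 1.05, 0]]

```text
time: 8.0
tool_pos: [0.5283, 0.1771, 0.0565]
ee_rot: [3.139, -0.001, 1.078]
wrist_force: [-0.2, 0.4, 2.1]
width: 0.0375
```

```bash
cat > chk.py <<'E'
from h import *
import sys
np.set_printoptions(precision=4,suppress=True)
o=robot.get_obs(); print(o["time"],o["tool_pos"],o["ee_rot"],o["width"],o["wrist_force"],o["wrist_torque"])
W=Cam("wrist");S=Cam("scene")
cv2.imwrite(f"pics/{sys.argv[1]}_w.png",W.img)
cv2.imwrite(f"pics/{sys.argv[1]}_s.png",cv2.resize(S.img[170:330,310:480],None,fx=3.5,fy=3.5,interpolation=cv2.INTER_CUBIC))
cv2.imwrite(f"pics/{sys.argv[1]}_rack.png",cv2.resize(S.img[90:230,200:320],None,fx=3.5,fy=3.5,interpolation=cv2.INTER_CUBIC))
m=[(u,v,W.pt(u,v)[2]) for u,v in((270,255),(290,255),(260,262),(300,262))]
print("top face z by depth",[round(x[2],4) for x in m])
E
python3 chk.py i
```

```text
8.0 [0.5283 0.1771 0.0565] [ 3.1394 -0.0015  1.0778] 0.03748278383946206 [-0.1702  0.3981  2.0516] [ 0.1854  0.0672 -0.0091]
top face z by depth [np.float64(0.1016), np.float64(0.1006), np.float64(0.1011), np.float64(0.1021)]
```

View pics/i_s.png

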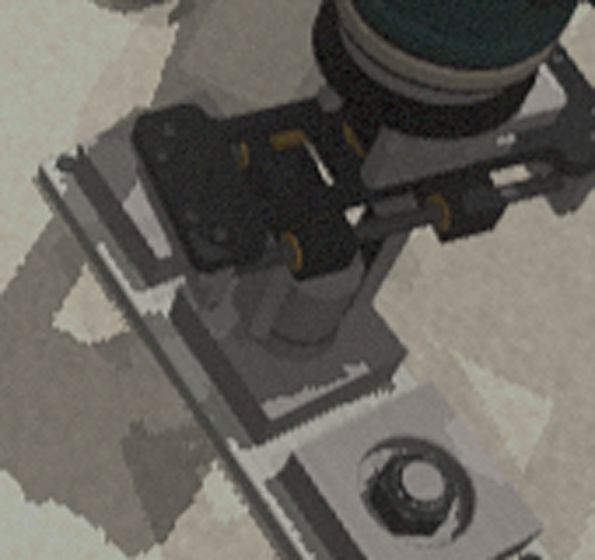

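View pics/i_rack.png

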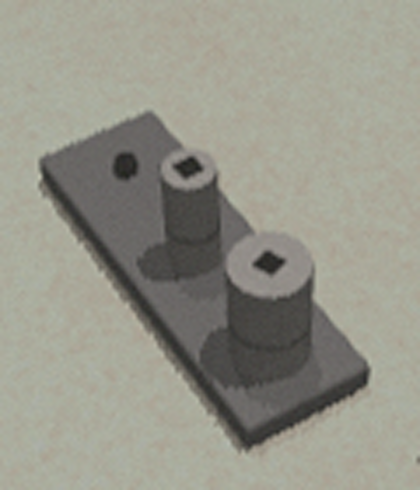

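View pics/i_w.png

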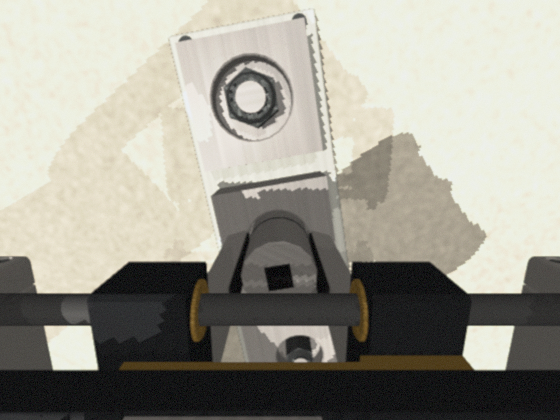

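The top face is at z ≈ 0.101, as expected with the foot on the well floor. I'll press lightly once to confirm it has bottomed.

Request:
drive_tool:
  series:
    - [[0, 0, 0, 0, 0, 0.15, 0], [0, 0, 0, 0, 0, 0.15, 0], [0, 0, 0, 0, 0, 0.15, 0], [0, 0, 0, 0, 0, 0.15, 0]]

```text
time: 8.5
tool_pos: [0.5283, 0.1772, 0.0564]
ee_rot: [3.139, -0.002, 1.078]
wrist_force: [-1.8, 0.2, 6.4]
width: 0.0372
```

```bash
python3 chk.py j
```

```text
8.5 [0.5283 0.1772 0.0564] [ 3.139  -0.0018  1.0779] 0.03715515851556437 [-1.8124  0.2467  6.362 ] [-0.0319  0.5754 -0.0511]
top face z by depth [np.float64(0.1004), np.float64(0.1019), np.float64(0.1012), np.float64(0.1013)]
```

It did not go any lower and the upward force rose to about 6 N, so the socket is on the floor of the well. I'll hand in the job.

```bash
python3 -c "
from bench import robot
print(robot.close_job()); print(robot.get_obs()['width'])"
```

```text
the job is handed in; nothing more can be done
None
the job is handed in; nothing more can be done
```

The middle-sized (27 mm) socket is seated fully home on the middle nut and still held in the jaws, and I handed the job in at 8.5 s.

- **Choosing the socket:** The images showed the middle well to be about 43 mm wide, which matches the 24 mm nut. I took the middle-sized socket from the -y stub, turned it to the nut's flats and lowered it. It fitted on the first try, so the small and large sockets were never touched; an image from just before the last light press shows both still upright on their stubs. I kept the arm clear of the beaker, bottle and can, but did not measure them again at the end.
- **Last checks:**
  - The socket's top face measured 0.100–0.102 m above the bench by depth, against 0.101 m expected when fully home.
  - Pressing 1.5 mm further moved it only about 0.1 mm and raised the upward force to about 6 N, so it is on the floor of the well.
  - The tool is within 0.003 rad of vertical, and the finger opening is 37 mm on the 38 mm socket.
- **Disagreements:**
  - The scene and top cameras put the nut up to about 3 mm apart, so I used the wrist view.
  - The automatic ellipse fit of the well was about 2 mm off because of shadow, so I did not use it.
  - One triangulation of the socket top gave 96 mm, against 90–91 mm from the other measurements. Triangulating the nut top gave 44–52 mm, against 53 mm from the text and 53.6 mm by depth.

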